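Transfer a row of three containers to the second rack in reverse order

ROBOT

A 6-joint arm with a two-finger parallel gripper is mounted at the origin on a cart in front of the work surface, level with it; the furniture and walls round the work are solid. World frame = base frame: x ahead of the robot, y to its left, z up, the work surface at z = 0. Lengths are in m, angles in rad, forces in N, time in s.
With the tool pointing down it reaches from about 0.425 to 0.95 m from the base axis. Payload 3.5 kg.
Tool frame: the origin (TCP) lies midway between the tips of the shut fingers; the grasp point (between the pads) lies 19 mm behind it; z points along the fingers, y is the line along which they close (so a half turn about z gives the same grasp; the last joint's range is limited). The gripper opens to 85 mm and grips with 20 to 120 N. Pads are 22 mm wide; open, the fingers measure 114 mm over their backs; the gripper's body (76 mm by 85 mm) begins 54 mm behind the grasp point. The pads swing forward as they close: fully open they stand 13 mm farther back than shut.
Start: joints at [0.98, 0.286, 1.577, -0, 1.279, -0.15], TCP at [0.288, 0.61, 0.231] pointing down, gripper open.
Joint ranges: [-2.77, 2.77], [-0.9, 2.22], [0.21, 2.48], [-1.53, 4.67], [0.24, 2.81], [-2.84, 2.84]. Speed limits (rad/s): [2.79, 2.79, 3.14, 3.14, 3.14, 3.14].

INTERFACE

Orientations are given as a unit quaternion [x, y, z, w].
In Python, from plant import get_state, read_camera, ctrl gives the robot as it stands.
- The arm moves only by the shell command python3 -m crank 'ROWS' [FORCE]. ROWS is JSON, a list of rows, each a list of 3 entries, a list of its own where there are three numbers: the shift along the tool's x, y, z in mm, then the turn about the tool's z in degrees, then the closure in counts, from 0 (fully open) to 255 (shut). In form: [[[tx, ty, tz], yaw, claw], ...]. A call has 1 to 10 rows; each row is the pose to reach, as a shift and turn from the pose commanded when the call began, along the tool's axes at that moment; what a row does not reach only later rows make up. A row lasts 1/10 s, in which the tool goes at most 50 mm and 8.59 degrees, less where a joint would pass 70% of its speed; a pose out of reach is approached as far as the arm can. A call with a gripper value outside its range is refused whole. The fingers move at their own pace and stop on an object; FORCE is the grip in N (left out, the last holds). Time passes only in rows, so rows that repeat a pose let the fingers close. It gives the time, the measured TCP pose, the force, the opening and the grip force at its end, in the units of the state.
- get_state(): the state, without advancing time (a new reading comes with each control period).
- read_camera(name): name is "side" or "top" or "wrist"; returns a dict with "frame" (400x640x3 uint8, blue, green, red), "range_z" (400x640 float32, m along the optical axis (not along the pixel's ray), 0 where there is no reading), "vfov" (degrees; the focal length in pixels is half the picture's height over the tangent of half this angle, whatever the lens; pixels are square), "cx", "cy" (the principal point, pixels), "origin" and "orientation" of the camera in the world. Camera axes: x right, y down, z forward; pixel columns grow to the right and rows downward; lengths in m; the calibration is good to about 2 mm. A picture is of the moment at which its call begins.
- ctrl.sign_off(): hands the job in; it is judged then, once.
The state is a dict: "time": time; "qpos": joint angles; "dq": joint speeds; "joint_efforts": joint torques, N m; "eef_pos": TCP position; "tcp_rot": TCP orientation; "contact_force": force on the tool from outside, world axes, zero at the start; "wrist_torque": the same for the moment, N m; "opening": opening from 0.0 (shut) to 1.0 (fully open); "finger_force": force on a finger pad.
Only numpy, scipy, OpenCV 4.12 (cv2) and the standard library are available. Lean on these libraries where they do the work, as an engineer would, in place of code of your own. Each camera call takes 0.05 s, during which the arm holds its last target. There are 200 camera calls.

TASK

Move the three containers from the dark grey rack to the empty white rack in reverse order: the one at the left end of the grey rack goes to the right end of the white rack, the middle one to the middle and the right one to the left end. Stand each one upright in the middle of its ringed place and let go of it. Never tip one over, and leave the round tin and the rubber stopper where they are.

Things in the scene. Friction and masses are not known exactly. Their poses are not given: they have to be found in the camera images.
- full_rack: Low fixed dark grey metal rack, 94 x 214 mm, on the robot's right; turned a little. Plate 6 mm thick, lip at its edge 11 mm high. Origin: underside's centre, on the worktop; z up, y along the row to its left end, x away from the robot. Three places at x = 0, y = +0.068 (left), 0, -0.068 m (right), each with a pad and a container.
- empty_rack: Low fixed white plastic rack, 94 x 214 mm, on the robot's right; before or behind the grey one. Plate 6 mm thick, lip at its edge 11 mm high. Origin: underside's centre, on the worktop; z up, y along the row to its left end, x away from the robot. Three places at x = 0, y = +0.068 (left), 0, -0.068 m (right), each marked by a 64 mm grey ring.
- sample_cup: Loose squat sample container with a yellow screw lid, 62 mm high, about 0.05 kg, closed. Body 55 mm across, lid 60 mm across from 49 to 62 mm height: grip the lid. Origin: centre of the underside; z up. Its turn about z does not matter.
- small_cup: Loose small clear plastic cup, empty and open, 66 mm high, about 0.015 kg. 50 mm across at the rim, narrower at the foot (36 mm): grip across the outside near the rim, lightly. Origin: centre of the underside; z up. Its turn about z does not matter.
- dropper_bottle: Loose small brown dropper bottle, 102 mm high, about 0.07 kg. Body 33 mm across up to 62 mm height, collar 24 mm across from 62 to 77 mm, black rubber bulb 13 mm across above that. Grip the upper body, the collar, or both. Origin: centre of the underside; z up. Its turn about z does not matter.
- tin: Bystander: loose round tin with a green lid, 67 mm across, 33 mm high, between the racks and the robot. Origin: centre of the underside. (To its left, not listed, is a fixed obstacle to go round: a funnel on a stand, 90 mm wide, at world x = 0.53, y = 0.09, z = 0.27 to 0.35 m.)
- stopper: Bystander: loose red-brown rubber stopper, 31 mm across, 26 mm high, beyond the racks. Origin: centre of the underside.
- pad_1: Fixed black rubber pad, 78 x 62 x 3 mm, lying in one place of the dark grey rack; at the start the sample cup stands on it (within 5 mm of its centre). It stays there. Origin: centre of its underside, 6 mm above the worktop.
- pad_2: Fixed black rubber pad, 78 x 62 x 3 mm, lying in one place of the dark grey rack; at the start the small cup stands on it (within 5 mm of its centre). It stays there. Origin: centre of its underside, 6 mm above the worktop.
- pad_3: Fixed black rubber pad, 78 x 62 x 3 mm, lying in one place of the dark grey rack; at the start the dropper bottle stands on it (within 5 mm of its centre). It stays there. Origin: centre of its underside, 6 mm above the worktop.
There are look-alikes about, which are no part of the job. What is meant by the dropper_bottle is not blue, and is the smaller of those in its own colour.

How it is judged:
By the outcome, as a careful person would: the job done as asked, in the order asked, and still so for the second after the job is handed in, with the robot touching nothing.
It also fails if it takes over 80 s, if anything falls off the work surface, if the arm or the gripper's body presses on something with over 40 N, if the wrist force passes 120 N, or if a joint passes its speed limit or range.

## Working session

There is one attempt and no reset: what is moved stays moved. The work goes in short steps, Python scripts to look and compute and a shell command to move; the robot and the scene stay as the last step left them, time stands still between calls to the robot, and variables do not carry over. Pictures are saved under pics/ and viewed, at most 14 in all, crops included, and the job is handed in when it is done.

```bash
mkdir -p pics; ls; cat > h.py <<'E'
import numpy as np, cv2
from scipy.spatial.transform import Rotation as R
from plant import get_state, read_camera, ctrl
def cam(n,save=None):
    c=read_camera(n); c['f']=200/np.tan(np.radians(c['vfov'])/2)
    c['R']=R.from_quat(c['orientation']).as_matrix(); c['o']=np.array(c['origin'])
    if save: cv2.imwrite(f'pics/{save}.png',c['frame'])
    return c
def ray(c,u,v,z):
    d=c['R']@np.array([(u-c['cx'])/c['f'],(v-c['cy'])/c['f'],1]); return c['o']+d*(z-c['o'][2])/d[2]
def cloud(c):
    v,u=np.mgrid[0:400,0:640]; r=c['range_z']
    p=np.stack([(u-c['cx'])/c['f']*r,(v-c['cy'])/c['f']*r,r],-1)@c['R'].T+c['o']
    p[r<=0]=np.nan; return p
def delta(target_xy_z):
    s=get_state(); return R.from_quat(s['tcp_rot']).inv().apply(np.array(target_xy_z)-s['eef_pos'])*1000
E
python3 - <<'E'
from h import *
for n in ('top','side','wrist'):
    c=cam(n,n+'0'); print(n,c['o'],c['R'].round(3).tolist(),c['f'],c['cx'],c['cy'])
print(get_state())
E
```

```text
pics
top [ 0.3557613  -0.35080435  0.86726113] [[-0.025, -0.986, 0.167], [-1.0, 0.027, 0.008], [-0.012, -0.166, -0.986]] 433.4426612923914 315.6391996183023 199.78085801449433
side [ 1.01826065 -0.4976893   0.74069467] [[0.259, 0.786, -0.562], [0.966, -0.206, 0.158], [0.008, -0.583, -0.812]] 383.7207094950883 319.13465154075294 199.8135830642487
wrist [0.22072456 0.64268998 0.37297585] [[0.427, 0.865, 0.263], [0.904, -0.408, -0.127], [-0.002, 0.292, -0.956]] 283.5868484969317 317.0211134247343 200.6185306094828
{'time': 0.15, 'qpos': array([ 9.79977141e-01,  2.87004535e-01,  1.57780498e+00,  1.38213883e-05,
        1.27861895e+00, -1.50004424e-01]), 'dq': array([ 0.0008531 , -0.00143512, -0.00317264, -0.00058043,  0.0006929 ,
        0.00110352]), 'joint_efforts': array([ 1.27444087e-03, -4.06603360e+01, -2.93139446e+01, -7.06591709e-05,
        3.96682255e-03,  3.66340558e-06]), 'eef_pos': array([0.28769818, 0.61006621, 0.23025605]), 'tcp_rot': array([ 2.18629023e-01,  9.75807618e-01, -8.53258056e-04, -3.38449003e-04]), 'contact_force': array([-0.44392951, -0.64819081, -0.95882425]), 'wrist_torque': array([-0.03353541,  0.07105995, -0.0007863 ]), 'finger_force': 0.0, 'opening': 0.9976946668056893}
```

View pics/top0.png

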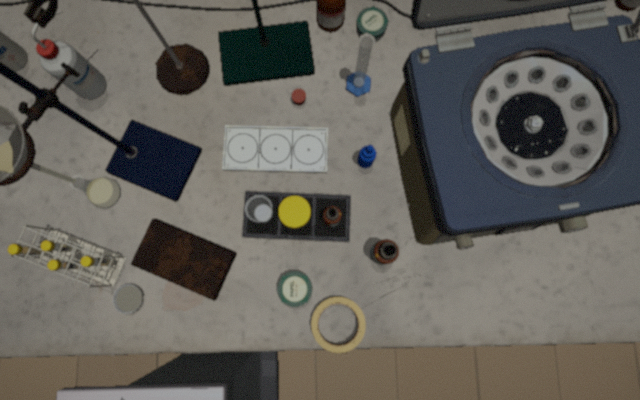

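View pics/side0.png

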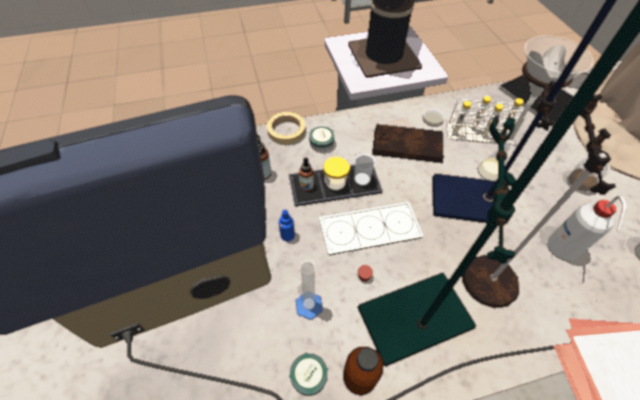

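The top view shows the grey rack at (297,216). From left to right it holds the clear cup (260,208), the yellow-lidded cup (295,211) and the small brown bottle (332,213). The white rack is behind it at (276,149). The side view agrees: bottle (307,176), yellow lid (336,168), clear cup (364,170).

Bottle candidates are brown in the rack (332,213), a bigger brown one (384,250), blue (367,156) and large brown (330,12). I choose (332,213). The yellow lid at (295,211) could be confused with the small yellow caps in the vial rack (50,250), and the clear cup at (260,208) with the clear tube (365,50).

```bash
python3 - <<'E'
from h import *
c=cam('top'); im=c['frame']; P=cloud(c)
cv2.imwrite('pics/crop1.png',cv2.resize(im[110:290,200:420],None,fx=3.4,fy=3.2,interpolation=cv2.INTER_CUBIC))
s=cam('side'); Q=cloud(s)
hsv=cv2.cvtColor(im,cv2.COLOR_BGR2HSV)
# racks by height using depth : z 3..15mm, near the region
def rectof(m,z):
    cs,_=cv2.findContours(m,cv2.RETR_EXTERNAL,cv2.CHAIN_APPROX_NONE); k=max(cs,key=cv2.contourArea)
    w=np.array([ray(c,u,v,z)[:2] for u,v in k[:,0]]).astype(np.float32)*1000
    return cv2.minAreaRect(w)
roi=np.zeros(im.shape[:2],np.uint8); roi[180:250,230:360]=1
g=cv2.morphologyEx(((hsv[...,2]<75)&(roi>0)).astype(np.uint8),cv2.MORPH_CLOSE,np.ones((25,25)))
print('grey',rectof(g,.011))
roi[:]=0; roi[115:180,210:340]=1
print('white vals',im[140,235],im[110,235],im[160,290])
sat=hsv[...,1]
w=cv2.morphologyEx(((hsv[...,2]>185)&(roi>0)).astype(np.uint8),cv2.MORPH_CLOSE,np.ones((9,9)))
print('white',rectof(w,.011))
rings=cv2.HoughCircles(cv2.cvtColor(im,cv2.COLOR_BGR2GRAY)[115:180,210:340],cv2.HOUGH_GRADIENT,1,25,param1=80,param2=12,minRadius=13,maxRadius=19)
for u,v,r in sorted(rings[0].tolist()): print('ring',u+210,v+115,r,ray(c,u+210,v+115,.006))
yl=cv2.inRange(hsv,(20,120,90),(35,255,255)); yl[:, :270]=0; yl[240:]=0; yl[:180]=0;yl[:,320:]=0
M=cv2.moments(yl,True); u,v=M['m10']/M['m00'],M['m01']/M['m00']; print('lid',u,v,M['m00'],ray(c,u,v,.071), np.nanmedian(P[yl>0],0))
hs=cv2.cvtColor(s['frame'],cv2.COLOR_BGR2HSV)
ys=cv2.inRange(hs,(20,120,90),(35,255,255)); ys[:,:310]=0; ys[200:]=0; ys[:140]=0; ys[:,360:]=0
print('lid side',np.nanmedian(Q[ys>0],0))
for n,p in (('top',P),('side',Q)):
  pp=p.reshape(-1,3); b=(pp[:,0]>.2)&(pp[:,0]<.8)&(pp[:,1]>-.45)&(pp[:,1]<-.1)
  pp=pp[b]; 
  for nm,lo,hi in (('bulb',.09,.125),('cup rims',.06,.08)):
    t=pp[(pp[:,2]>lo)&(pp[:,2]<hi)]
    im2=np.zeros((400,400),np.uint8)
    im2[((t[:,0]-.3)*800).astype(int).clip(0,399),((t[:,1]+.45)*800).astype(int).clip(0,399)]=1
    nl,lab,st,ce=cv2.connectedComponentsWithStats(cv2.dilate(im2,np.ones((7,7))))
    for i in range(1,nl): 
      if st[i,4]>60: print(n,nm,(ce[i][1]/800+.3).round(4),(ce[i][0]/800-.45).round(4),st[i,4])
E
```

```text
grey ((469.42669677734375, -304.7574462890625), (210.5636444091797, 92.04659271240234), 85.96390533447266)
white vals [165 170 166] [113 123 128] [157 161 156]Traceback (most recent call last):
  File "<stdin>", line 18, in <module>
  File "<stdin>", line 8, in rectof
ValueError: max() iterable argument is empty
```

View pics/crop1.png

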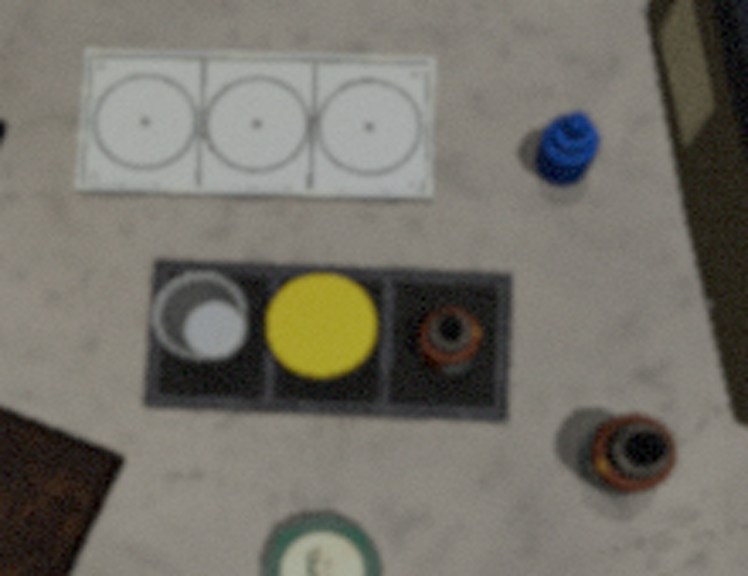

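The crop confirms the choice: small brown bottle at crop (450,330) in the rack's right place, with the larger look-alike outside at (632,452). The cup is at (200,315), the lid at (322,325) and the rings at about (145,122), (257,124) and (368,127).

```bash
python3 - <<'E'
from h import *
c=cam('top'); im=c['frame']; P=cloud(c); s=cam('side'); Q=cloud(s)
hsv=cv2.cvtColor(im,cv2.COLOR_BGR2HSV); gr=cv2.cvtColor(im,cv2.COLOR_BGR2GRAY)
w=np.zeros_like(gr); w[115:182,212:340]=(cv2.GaussianBlur(gr,(3,3),0)[115:182,212:340]>143)
w=cv2.morphologyEx(cv2.morphologyEx(w,cv2.MORPH_OPEN,np.ones((3,3))),cv2.MORPH_CLOSE,np.ones((9,9)))
k=max(cv2.findContours(w,0,1)[0],key=cv2.contourArea)
print('white',cv2.minAreaRect(np.float32([ray(c,u,v,.011)[:2]*1000 for u,v in k[:,0]])))
for u0,v0 in ((145,122),(257,124),(368,127)):
    u,v=u0/3.4+199.7,v0/3.2+109.7; print('ring',ray(c,u,v,.006).round(4))
yl=cv2.inRange(hsv,(20,120,60),(35,255,255)); yl[:, :270]=0; yl[240:]=0; yl[:180]=0;yl[:,320:]=0
M=cv2.moments(yl,True); u,v=M['m10']/M['m00'],M['m01']/M['m00']; print('lid',u,v,M['m00'],ray(c,u,v,.071).round(4), np.nanmedian(P[yl>0],0).round(4))
u,v=200/3.4+199.7,315/3.2+109.7; print('cup rim',ray(c,u,v,.075).round(4))
u,v=450/3.4+199.7,329/3.2+109.7; print('bulb',ray(c,u,v,.109).round(4))
for n,p in (('top',P),('side',Q)):
  for nm,lo,hi in (('hi',.085,.125),('rims',.06,.08)):
    m=((p[...,2]>lo)&(p[...,2]<hi)&(p[...,0]>.3)&(p[...,0]<.72)&(p[...,1]>-.45)&(p[...,1]<-.15)).astype(np.uint8)
    nl,lab,st,ce=cv2.connectedComponentsWithStats(m)
    for i in range(1,nl):
      if st[i,4]>6:
        q=p[lab==i]; print(n,nm,st[i].tolist(),q.min(0).round(3),q.max(0).round(3),np.median(q,0).round(4))
E
```

```text
white ((611.1635131835938, -263.94287109375), (214.73306274414062, 92.84159088134766), 86.93289947509766)
ring [ 0.614  -0.1957  0.006 ]
ring [ 0.6108 -0.2636  0.006 ]
ring [ 0.6069 -0.3308  0.006 ]
lid 294.1735807860262 211.32532751091702 916.0 [ 0.4697 -0.3041  0.071 ] [ 0.4704 -0.3038  0.0704]
cup rim [ 0.4769 -0.2385  0.075 ]
bulb [ 0.4604 -0.3732  0.109 ]
top hi [366, 144, 6, 8, 40] [ 0.575 -0.45   0.087] [ 0.588 -0.44   0.102] [ 0.58   -0.4448  0.0971]
top hi [326, 207, 13, 12, 90] [ 0.453 -0.385  0.085] [ 0.474 -0.363  0.112] [ 0.4613 -0.3735  0.1   ]
top rims [360, 145, 11, 16, 89] [ 0.567 -0.45   0.06 ] [ 0.593 -0.432  0.08 ] [ 0.5756 -0.4398  0.0721]
top rims [245, 195, 27, 27, 206] [ 0.453 -0.262  0.06 ] [ 0.502 -0.213  0.079] [ 0.4856 -0.2307  0.0733]
top rims [278, 195, 33, 33, 830] [ 0.441 -0.334  0.061] [ 0.501 -0.274  0.075] [ 0.4704 -0.3038  0.0707]
top rims [323, 206, 18, 18, 125] [ 0.447 -0.389  0.061] [ 0.479 -0.357  0.079] [ 0.4568 -0.3718  0.0686]
top rims [373, 245, 3, 13, 29] [ 0.382 -0.45   0.06 ] [ 0.404 -0.447  0.08 ] [ 0.3924 -0.4481  0.0724]
side hi [302, 157, 9, 12, 78] [ 0.457 -0.384  0.085] [ 0.475 -0.364  0.112] [ 0.4678 -0.3756  0.0942]
side hi [284, 209, 5, 8, 32] [ 0.58  -0.45   0.087] [ 0.59  -0.441  0.104] [ 0.5864 -0.446   0.098 ]
side rims [354, 153, 22, 20, 210] [ 0.453 -0.263  0.06 ] [ 0.504 -0.213  0.078] [ 0.4703 -0.2354  0.0701]
side rims [324, 156, 26, 23, 474] [ 0.442 -0.335  0.06 ] [ 0.503 -0.275  0.075] [ 0.4767 -0.3058  0.0712]
side rims [299, 167, 15, 11, 108] [ 0.456 -0.391  0.06 ] [ 0.482 -0.358  0.08 ] [ 0.4739 -0.3769  0.0694]
side rims [285, 213, 9, 14, 69] [ 0.575 -0.45   0.06 ] [ 0.597 -0.432  0.08 ] [ 0.5906 -0.4413  0.0716]
```

```bash
python3 - <<'E'
from h import *
A=[cloud(cam(n)).reshape(-1,3) for n in('top','side','wrist')]
p=np.vstack(A); p=p[np.isfinite(p).all(1)]
p=p[(p[:,2]>.13)&(p[:,0]>.15)&(p[:,0]<.8)&(p[:,1]>-.5)&(p[:,1]<.75)]
H={}
for q in p: H.setdefault((round(q[0]/.05)*5,round(q[1]/.05)*5),[]).append(q[2])
for k in sorted(H): 
  if len(H[k])>8: print(k,len(H[k]),round(min(H[k]),2),round(max(H[k]),2))
E
```

```text
(25, 55) 11649 0.24 0.33
(25, 60) 8626 0.25 0.33
(25, 65) 137 0.33 0.33
(30, 55) 362 0.24 0.31
(30, 60) 4199 0.3 0.33
(30, 65) 17444 0.24 0.33
(30, 70) 2538 0.29 0.33
(35, 55) 503 0.13 0.22
(35, 60) 6140 0.13 0.26
(35, 65) 6089 0.13 0.31
(35, 70) 13137 0.13 0.3
(35, 75) 6517 0.13 0.28
(40, -45) 73 0.13 0.14
(40, 50) 292 0.13 0.17
(40, 55) 490 0.13 0.18
(45, 10) 39 0.33 0.33
(50, 5) 885 0.27 0.34
(50, 10) 992 0.17 0.33
(50, 15) 225 0.3 0.33
(55, 5) 1503 0.25 0.34
(55, 10) 1021 0.13 0.33
(55, 15) 202 0.3 0.34
(60, -50) 118 0.21 0.24
(60, 0) 1505 0.13 0.48
(60, 5) 2050 0.13 0.48
(60, 10) 71 0.29 0.34
(65, -50) 350 0.13 0.25
(65, 0) 452 0.28 0.38
(70, -50) 292 0.21 0.33
(70, -20) 76 0.39 0.4
(70, -15) 24 0.4 0.41
(70, -5) 16 0.37 0.38
(70, 0) 841 0.36 0.4
(75, -50) 1086 0.28 0.53
(75, -45) 661 0.13 0.18
(75, -20) 466 0.39 0.42
(75, -15) 44 0.39 0.42
(75, -5) 384 0.37 0.4
(75, 10) 731 0.13 0.2
(75, 15) 491 0.13 0.2
(80, -50) 915 0.41 0.53
(80, -20) 147 0.39 0.4
(80, -10) 24 0.36 0.38
(80, -5) 1258 0.13 0.4
(80, 10) 282 0.13 0.2
(80, 15) 138 0.13 0.16
```

View pics/wrist0.png

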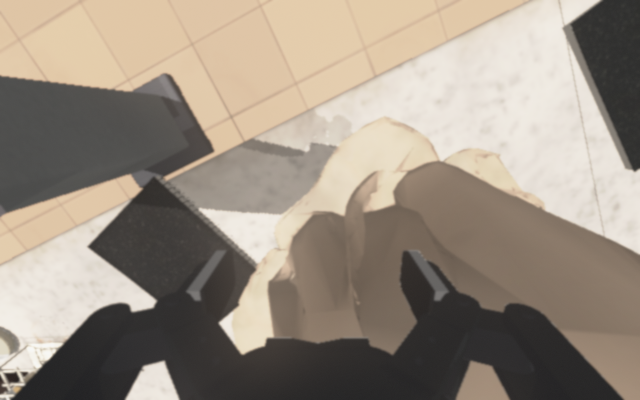

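```bash
python3 -m crank '[[[0,0,-50],0,0],[[0,0,-100],0,0],[[0,0,-150],0,0],[[-34,-34,-190],8,0],[[-68,-68,-190],16,0],[[-102,-102,-190],24,0],[[-136,-136,-190],32,0],[[-170,-170,-190],40,0],[[-204,-204,-190],48,0],[[-240,-240,-190],48,0]]' 20
python3 - <<'E'
from h import *
print(delta([.435,.1,.42]),delta([.435,-.05,.42]),delta([.4775,-.238,.25]),get_state()['eef_pos'],R.from_quat(get_state()['tcp_rot']).as_matrix().round(3).tolist())
E
```

```text
time: 1.5
eef_pos: [0.4022, 0.2905, 0.4217]
tcp_rot: [0.597, 0.802, 0.0, 0.0]
contact_force: [1.0, 0.4, -0.5]
opening: 1.001
finger_force: 0.0
[-191.92857863  -23.13939259    1.62448541] [-335.64959239  -66.08433149    1.57521025] [-527.95240152  -79.36694789  171.55594946] [0.40222003 0.29051873 0.42165422] [[-0.286, 0.958, 0.001], [0.958, 0.286, 0.0], [0.0, 0.001, -1.0]]
```

```bash
python3 -m crank '[[[-48,-6,0],0,0],[[-96,-12,0],0,0],[[-144,-18,0],0,0],[[-192,-23,0],0,0],[[-240,-37,0],5,0],[[-288,-51,0],10,0],[[-336,-66,0],15,0],[[-384,-69,20],21,0],[[-430,-72,40],21,0],[[-470,-76,70],21,0]]' 20
python3 - <<'E'
from h import *
c=cam('wrist','w1')
print(delta([.4775,-.238,.12]),get_state()['eef_pos'],R.from_quat(get_state()['tcp_rot']).as_matrix().round(3).tolist())
E
```

```text
time: 2.5
eef_pos: [0.4648, -0.1801, 0.3542]
tcp_rot: [0.733, 0.68, 0.001, 0.002]
contact_force: [0.8, 0.4, 0.3]
opening: 1.001
finger_force: 0.0
[-52.95477039  19.88080443 226.12162113] [ 0.46333085 -0.1835987   0.34620826] [[0.079, 0.997, -0.006], [0.997, -0.079, -0.0], [-0.001, -0.006, -1.0]]
```

```bash
python3 -m crank '[[[-26,10,40],0,0],[[-53,20,80],0,0],[[-53,20,125],0,0],[[-53,20,170],0,0],[[-53,20,200],0,0],[[-53,20,200],0,0],[[-53,20,200],0,0]]' 20
python3 - <<'E'
from h import *
c=cam('wrist','w2')
print(delta([.4775,-.238,.040]),get_state()['eef_pos'],R.from_quat(get_state()['tcp_rot']).as_matrix().round(3).tolist())
P=cloud(c)
m=((P[...,2]>.06)&(P[...,2]<.08)&(P[...,0]>.42)&(P[...,0]<.53)&(P[...,1]<-.19)).astype(np.uint8)
n,l,st,ce=cv2.connectedComponentsWithStats(m)
for i in range(1,n):
  if st[i,4]>100: q=P[l==i]; print(st[i],q.min(0).round(4),q.max(0).round(4),((q.min(0)+q.max(0))/2).round(4))
E
```

```text
time: 3.25
eef_pos: [0.4806, -0.2319, 0.1535]
tcp_rot: [0.733, 0.68, 0.0, 0.0]
contact_force: [1.3, 0.6, 0.6]
opening: 1.002
finger_force: 0.0
[ -5.55623693  -3.89742789 115.09458979] [ 0.48148455 -0.23251395  0.15509497] [[0.074, 0.997, 0.003], [0.997, -0.074, -0.002], [-0.002, 0.003, -1.0]]
[ 285  185   61   59 1184] [ 0.4538 -0.2621  0.06  ] [ 0.5038 -0.2119  0.0777] [ 0.4788 -0.237   0.0688]
[ 281  247   66   63 3248] [ 0.4423 -0.3325  0.0602] [ 0.5027 -0.2722  0.0732] [ 0.4725 -0.3024  0.0667]
[295 323  33  19 473] [ 0.4483 -0.3716  0.0601] [ 0.4808 -0.3555  0.0781] [ 0.4646 -0.3636  0.0691]
```

View pics/w2.png

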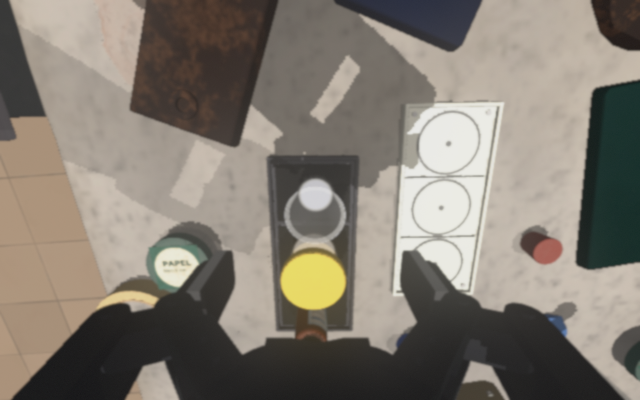

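The wrist view has the clear cup at (315,210) and the lid at (313,280). The row lies between the fingers, at (215,275) and (425,275), with free space on both sides. I'll go down on the cup.

```bash
python3 -m crank '[[[-5,-3,30],0,0],[[-5,-3,60],0,0],[[-5,-3,85],0,0],[[-5,-3,105],0,0],[[-5,-3,115],0,0],[[-5,-3,115],0,0],[[-5,-3,115],0,0]]' 20
python3 -m crank '[[[0,0,0],0,60],[[0,0,0],0,80],[[0,0,0],0,90],[[0,0,0],0,100],[[0,0,0],0,110],[[0,0,0],0,120],[[0,0,0],0,130],[[0,0,0],0,130]]' 20
python3 - <<'E'
from h import *
s=get_state(); print(s['eef_pos'],s['opening'],s['finger_force'])
c=cam('side'); cv2.imwrite('pics/s3.png',cv2.resize(c['frame'][100:270,250:450],None,fx=3,fy=3))
E
```

```text
time: 4.0
eef_pos: [0.4784, -0.2375, 0.0399]
tcp_rot: [0.733, 0.68, 0.0, 0.002]
contact_force: [0.3, 0.0, -0.1]
opening: 1.001
finger_force: 0.0
time: 4.8
eef_pos: [0.4772, -0.2368, 0.0383]
tcp_rot: [0.733, 0.68, 0.0, 0.0]
contact_force: [-0.6, 0.5, 4.1]
opening: 0.568
finger_force: 20.3
[ 0.47724504 -0.23676787  0.03834701] 0.5679013272388393 20.316419138216588
```

View pics/s3.png

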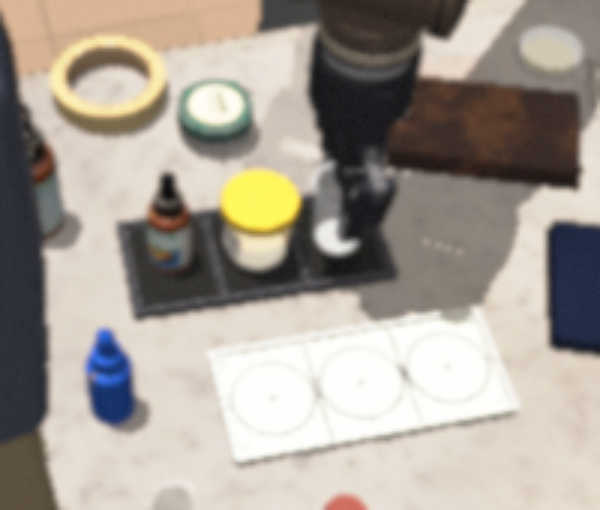

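The side crop shows the pads on the cup rim at (350,190), and the cup standing straight. The opening reads 48 mm. I'll lift it and carry it to the right end of the white rack.

```bash
python3 -m crank '[[[0,0,-10],0,130],[[0,0,-30],0,130],[[0,0,-60],0,130],[[0,0,-90],0,130],[[-17,28,-110],0,130],[[-34,55,-110],0,130],[[-51,83,-110],0,130],[[-68,110,-110],0,130],[[-80,130,-110],0,130],[[-85,137,-110],0,130]]' 20
python3 -m crank '[[[0,0,0],0,130],[[0,0,10],0,130],[[0,0,30],0,130],[[0,0,50],0,130],[[0,0,65],0,130],[[0,0,75],0,130],[[0,0,75],0,130],[[0,0,75],0,130]]' 20
python3 - <<'E'
from h import *
c=cam('wrist','w4'); s=get_state(); print(s['opening'],s['finger_force'])
print(delta([.6073,-.3315,.0362]),s['eef_pos'])
P=cloud(c); hsv=cv2.cvtColor(c['frame'],cv2.COLOR_BGR2HSV)
r=cv2.HoughCircles(cv2.cvtColor(c['frame'],cv2.COLOR_BGR2GRAY),cv2.HOUGH_GRADIENT,1,50,param1=80,param2=35,minRadius=30,maxRadius=90)
for u,v,q in (r[0] if r is not None else []): print('circ',u,v,q,ray(c,u,v,.006).round(4))
E
```

```text
time: 5.85
eef_pos: [0.6083, -0.3324, 0.1476]
tcp_rot: [0.733, 0.68, 0.0, 0.0]
contact_force: [-0.2, 0.7, -0.2]
opening: 0.569
finger_force: 20.8
time: 6.65
eef_pos: [0.6074, -0.3315, 0.0733]
tcp_rot: [0.733, 0.68, 0.0, 0.0]
contact_force: [0.5, -0.8, 0.4]
opening: 0.567
finger_force: 20.8
0.5646626169300005 20.81114050830365
[ 0.34391964 -0.59384117 37.78817927] [ 0.60781428 -0.33184677  0.07398932]
circ 314.5 120.5 43.0 [ 0.6112 -0.2609  0.006 ]
circ 301.5 11.5 61.8 [ 0.608 -0.193  0.006]
circ 317.5 281.5 50.7 [ 0.6036 -0.3923  0.006 ]
circ 316.5 212.5 36.4 [ 0.6074 -0.3304  0.006 ]
circ 73.5 226.5 59.6 [ 0.4133 -0.3278  0.006 ]
circ 126.5 200.5 37.1 [ 0.4613 -0.3096  0.006 ]
```

View pics/w4.png

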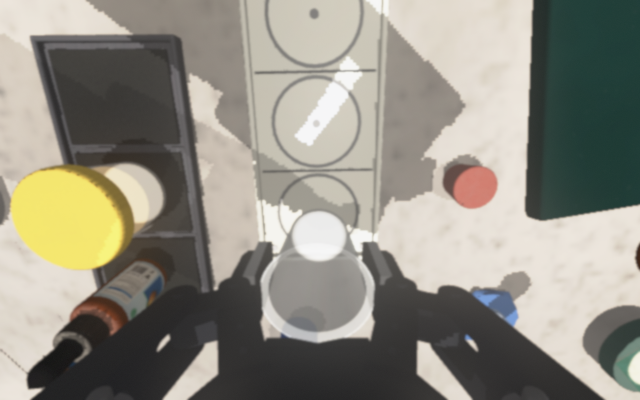

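The wrist view shows the cup held upright at (318,290), with its foot at (320,235) over the right ring. The middle ring's dot is at (316,123), which agrees with the top-camera estimate. I'll lower it and release.

```bash
python3 -m crank '[[[0,0,15],0,130],[[0,0,28],0,130],[[0,0,34],0,130],[[0,0,38],0,130],[[0,0,38],0,130],[[0,0,38],0,130]]' 20
python3 -m crank '[[[0,0,0],0,110],[[0,0,0],0,90],[[0,0,0],0,60],[[0,0,0],0,20],[[0,0,0],0,0],[[0,0,0],0,0],[[0,0,-20],0,0],[[0,0,-60],0,0],[[0,0,-100],0,0],[[0,0,-100],0,0]]' 20
python3 - <<'E'
from h import *
s=get_state(); print(s['eef_pos'],R.from_quat(s['tcp_rot']).as_matrix().round(3).tolist(),delta([.471,-.3035,.13]))
for n in('top','side'):
  P=cloud(cam(n,n+'5'))
  m=((P[...,2]>.05)&(P[...,2]<.08)&(P[...,0]>.56)&(P[...,0]<.66)&(P[...,1]>-.38)&(P[...,1]<-.28))
  if m.sum(): q=P[m]; print(n,m.sum(),q.min(0).round(4),q.max(0).round(4))
E
```

```text
time: 7.3
eef_pos: [0.607, -0.3316, 0.0354]
tcp_rot: [0.733, 0.68, -0.0, -0.001]
contact_force: [-1.7, 0.8, 4.7]
opening: 0.57
finger_force: 21.0
time: 8.3
eef_pos: [0.6111, -0.3341, 0.1435]
tcp_rot: [0.733, 0.68, 0.001, 0.007]
contact_force: [0.9, -0.3, 1.1]
opening: 1.002
finger_force: 0.0
[ 0.61106435 -0.33409931  0.14347782] [[0.074, 0.997, 0.011], [0.997, -0.074, -0.009], [-0.008, 0.012, -1.0]] [  20.24045889 -142.09710944   11.60716538]
top 65 [ 0.5841 -0.3559  0.0502] [ 0.6249 -0.3399  0.075 ]
side 245 [ 0.5825 -0.357   0.0502] [ 0.6335 -0.3079  0.0751]
```

The small cup stands centred at about (0.608, -0.3325) with its rim at 75 mm, so it is upright. Next is the sample cup.

```bash
python3 -m crank '[[[6,-40,0],0,0],[[12,-80,0],0,0],[[16,-115,0],0,0],[[18,-138,0],0,0],[[18,-138,10],0,0],[[18,-138,40],0,0],[[18,-138,70],0,0],[[18,-138,87],0,0],[[18,-138,97],0,0],[[18,-138,97],0,0]]' 35
python3 -m crank '[[[0,0,0],0,0],[[0,0,0],0,40],[[0,0,0],0,60],[[0,0,0],0,80],[[0,0,0],0,100],[[0,0,0],0,100],[[0,0,0],0,100]]' 35
python3 - <<'E'
from h import *
s=get_state(); print(s['eef_pos'],s['opening'],s['finger_force'])
c=cam('side'); cv2.imwrite('pics/s6.png',cv2.resize(c['frame'][100:270,250:450],None,fx=3,fy=3))
E
```

```text
time: 9.4
eef_pos: [0.4702, -0.3021, 0.0351]
tcp_rot: [0.733, 0.68, -0.0, -0.002]
contact_force: [0.0, 0.8, 0.1]
opening: 1.001
finger_force: 0.0
time: 10.1
eef_pos: [0.4716, -0.304, 0.0394]
tcp_rot: [0.733, 0.68, -0.0, 0.001]
contact_force: [-1.3, 0.6, 5.3]
opening: 0.667
finger_force: 37.6
[ 0.47164181 -0.30395546  0.03935828] 0.6669150575561272 37.63297808007337
```

View pics/s6.png

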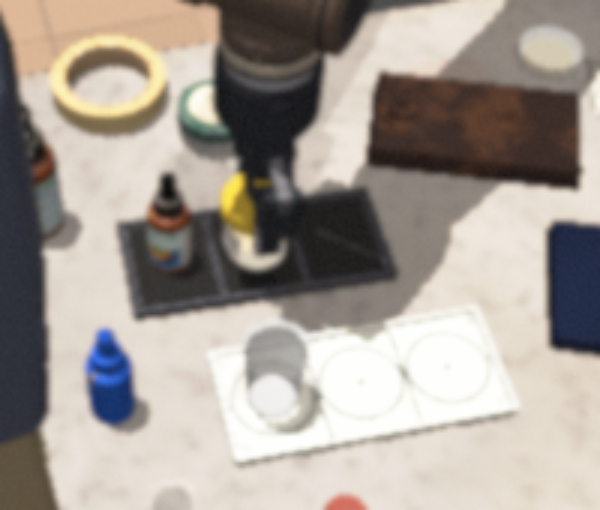

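The side crop shows the pads on the yellow lid at (255,200), and the small cup standing in the right ring at (275,370). I'll carry the sample cup to the middle.

```bash
python3 -m crank '[[[0,0,-10],0,100],[[0,0,-35],0,100],[[0,0,-65],0,100],[[0,0,-95],0,100],[[12,32,-105],0,100],[[24,64,-105],0,100],[[36,96,-105],0,100],[[46,122,-105],0,100],[[51,136,-105],0,100],[[51,136,-105],0,100]]' 35
python3 -m crank '[[[0,0,0],0,100],[[0,0,20],0,100],[[0,0,45],0,100],[[0,0,65],0,100],[[0,0,80],0,100],[[0,0,80],0,100],[[0,0,80],0,100]]' 35
python3 - <<'E'
from h import *
s=get_state(); print(s['eef_pos'],s['opening'],s['finger_force'],delta([.611,-.2637,.0364]))
cam('wrist','w7')
E
```

```text
time: 11.15
eef_pos: [0.6117, -0.2615, 0.1428]
tcp_rot: [0.732, 0.681, 0.0, 0.0]
contact_force: [-0.4, -0.1, -0.3]
opening: 0.669
finger_force: 37.5
time: 11.85
eef_pos: [0.6102, -0.2629, 0.0633]
tcp_rot: [0.733, 0.68, -0.0, 0.0]
contact_force: [-0.7, -0.6, 0.2]
opening: 0.673
finger_force: 37.5
[ 0.61019618 -0.26290939  0.06327641] 0.6730793620187635 37.51221006852575 [-0.7246322   0.85793325 26.87659283]
```

View pics/w7.png

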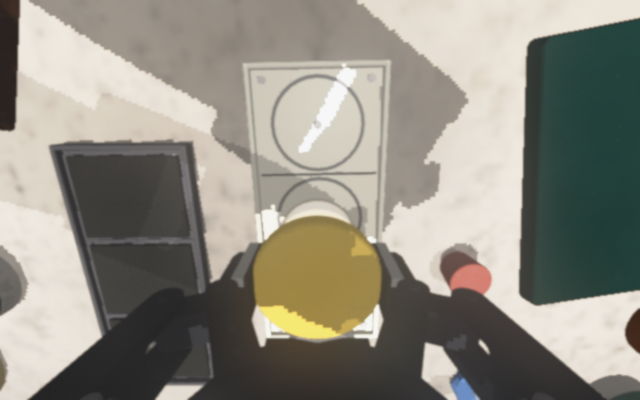

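The sample cup is held level at (318,280) over the middle ring, and the left ring at (318,122) is free. I'll lower it and release.

```bash
python3 -m crank '[[[0,0,12],0,100],[[0,0,21],0,100],[[0,0,25],0,100],[[0,0,27],0,100],[[0,0,27],0,100],[[0,0,27],0,100]]' 35
python3 -m crank '[[[0,0,0],0,80],[[0,0,0],0,60],[[0,0,0],0,30],[[0,0,0],0,0],[[0,0,0],0,0],[[0,0,0],0,0],[[0,0,-20],0,0],[[0,0,-60],0,0],[[0,0,-110],0,0],[[0,0,-110],0,0]]' 20
python3 - <<'E'
from h import *
s=get_state(); print(s['eef_pos'],delta([.4635,-.374,.15]))
for n in('top','side'):
  P=cloud(cam(n,n+'8'))
  for nm,x0,x1,y0,y1,z0,z1 in (('lid',.56,.66,-.298,-.2,.058,.08),('cup',.56,.66,-.39,-.301,.055,.08),('bottle',.43,.5,-.41,-.34,.085,.12)):
    m=((P[...,2]>z0)&(P[...,2]<z1)&(P[...,0]>x0)&(P[...,0]<x1)&(P[...,1]>y0)&(P[...,1]<y1))
    if m.sum(): q=P[m]; print(n,nm,m.sum(),q.min(0).round(4),q.max(0).round(4))
E
```

```text
time: 12.5
eef_pos: [0.6101, -0.2624, 0.0365]
tcp_rot: [0.733, 0.68, -0.0, -0.001]
contact_force: [-3.8, 2.0, 5.7]
opening: 0.67
finger_force: 38.3
time: 13.5
eef_pos: [0.615, -0.2652, 0.1557]
tcp_rot: [0.733, 0.68, 0.002, 0.008]
contact_force: [-0.1, 0.2, 1.5]
opening: 0.999
finger_force: 0.0
[ 0.61498864 -0.26516523  0.15573188] [-119.70713389 -143.09501871    4.54843017]
top lid 478 [ 0.579  -0.2925  0.0586] [ 0.6379 -0.2407  0.0716]
top cup 224 [ 0.5823 -0.3559  0.0551] [ 0.6326 -0.3079  0.0745]
top bottle 87 [ 0.4532 -0.3846  0.0851] [ 0.4738 -0.3628  0.1111]
side lid 584 [ 0.5801 -0.2934  0.0586] [ 0.6413 -0.2329  0.0724]
side cup 253 [ 0.5827 -0.3569  0.0551] [ 0.6334 -0.3075  0.0758]
side bottle 75 [ 0.4581 -0.3831  0.085 ] [ 0.4742 -0.3641  0.1114]
```

```bash
python3 -m crank '[[[-30,-34,0],0,0],[[-60,-68,0],0,0],[[-90,-102,0],0,0],[[-110,-126,0],0,0],[[-121,-138,0],0,0],[[-121,-138,0],0,0],[[-121,-138,30],0,0],[[-121,-138,60],0,0],[[-121,-138,60],0,0],[[-121,-138,60],0,0]]' 30
python3 - <<'E'
from h import *
s=get_state(); print(s['eef_pos'],delta([.4637,-.374,.047]))
c=cam('top'); cv2.imwrite('pics/t9.png',cv2.resize(c['frame'][130:290,230:430],None,fx=3,fy=3))
E
```

```text
time: 14.6
eef_pos: [0.4644, -0.3717, 0.0852]
tcp_rot: [0.732, 0.681, 0.0, -0.001]
contact_force: [-0.0, 0.4, 0.0]
opening: 1.002
finger_force: 0.0
[ 0.46441425 -0.37169035  0.0851569 ] [-2.42363779 -0.49331844 38.15332249]
```

View pics/t9.png

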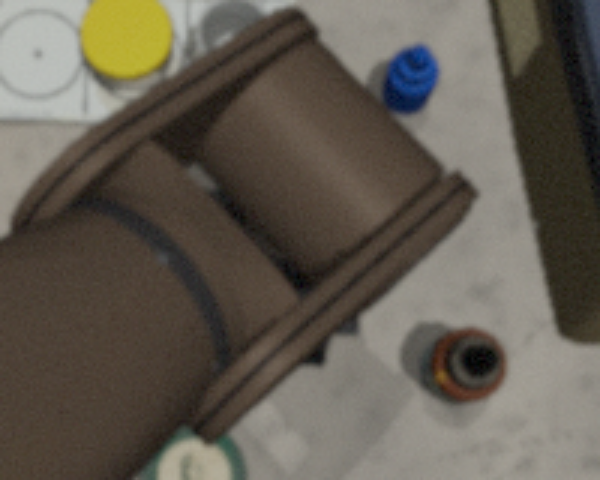

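The gripper is well clear of the larger bottle at (465,360), so I'll descend and grip.

```bash
python3 -m crank '[[[-2,0,15],0,0],[[-2,0,30],0,0],[[-2,0,38],0,0],[[-2,0,38],0,0],[[-2,0,38],0,60],[[-2,0,38],0,100],[[-2,0,38],0,130],[[-2,0,38],0,160],[[-2,0,38],0,180],[[-2,0,38],0,190]]' 30
python3 -m crank '[[[0,0,0],0,190],[[0,0,0],0,190],[[0,0,0],0,190],[[0,0,0],0,190]]' 30
python3 - <<'E'
from h import *
s=get_state(); print(s['eef_pos'],s['opening'],s['finger_force'])
c=cam('side'); cv2.imwrite('pics/s10.png',cv2.resize(c['frame'][100:270,250:450],None,fx=3,fy=3))
E
```

```text
time: 15.65
eef_pos: [0.4639, -0.3753, 0.0487]
tcp_rot: [0.733, 0.68, -0.0, 0.0]
contact_force: [-1.5, 1.0, 3.5]
opening: 0.363
finger_force: 29.8
time: 16.05
eef_pos: [0.464, -0.3753, 0.0487]
tcp_rot: [0.733, 0.68, -0.0, 0.0]
contact_force: [-1.0, 1.4, 4.5]
opening: 0.367
finger_force: 30.0
[ 0.46395484 -0.37532702  0.04866974] 0.3667560849957292 30.012438555713743
```

View pics/s10.png

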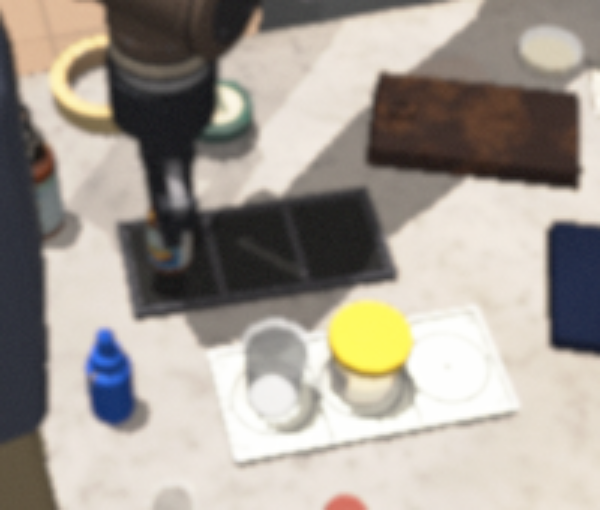

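The bottle is gripped on its upper body at (170,220) with 31 mm opening. The other two stand in the right and middle rings. I'll carry it to the left ring.

```bash
python3 -m crank '[[[0,0,-10],0,190],[[0,0,-35],0,190],[[0,0,-70],0,190],[[0,0,-105],0,190],[[30,22,-110],0,190],[[62,44,-110],0,190],[[94,67,-110],0,190],[[126,90,-110],0,190],[[156,112,-110],0,190],[[178,129,-110],0,190]]' 30
python3 - <<'E'
from h import *
print(delta([.6145,-.197,.07]),get_state()['opening'])
E
```

```text
time: 17.1
eef_pos: [0.6064, -0.2047, 0.1575]
tcp_rot: [0.732, 0.681, 0.0, -0.0]
contact_force: [-0.4, -0.6, -0.9]
opening: 0.366
finger_force: 29.9
[ 8.14666837  7.5994244  87.49834569] 0.36556992332747823
```

```bash
python3 -m crank '[[[9,8,0],0,190],[[10,8,10],0,190],[[10,8,35],0,190],[[10,8,60],0,190],[[10,8,78],0,190],[[10,8,86],0,190],[[10,8,86],0,190],[[10,8,86],0,190]]' 30
python3 - <<'E'
from h import *
s=get_state(); print(s['eef_pos'],s['opening'],delta([.6145,-.1975,.0465]))
c=cam('side'); P=cloud(c); cv2.imwrite('pics/s11.png',cv2.resize(c['frame'][130:260,300:450],None,fx=4,fy=4))
E
```

```text
time: 17.9
eef_pos: [0.6143, -0.1985, 0.0725]
tcp_rot: [0.733, 0.68, 0.0, 0.0]
contact_force: [-0.7, 0.9, -0.4]
opening: 0.366
finger_force: 29.9
[ 0.61430694 -0.19848977  0.07248576] 0.366054473226334 [ 1.01297679  0.09845693 25.9853945 ]
```

View pics/s11.png

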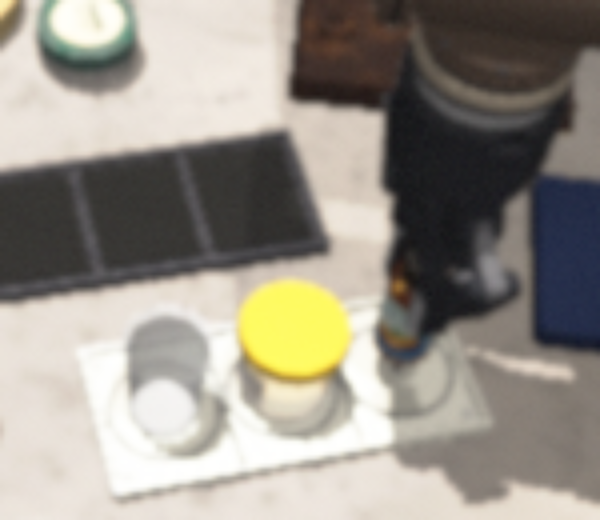

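The bottle is held upright at (405,310), about 26 mm above the left ring. I'll lower it and release.

```bash
python3 -m crank '[[[1,0,12],0,190],[[1,0,21],0,190],[[1,0,25],0,190],[[1,0,26],0,190],[[1,0,26],0,190],[[1,0,26],0,190]]' 30
python3 -m crank '[[[0,0,0],0,170],[[0,0,0],0,150],[[0,0,0],0,100],[[0,0,0],0,50],[[0,0,0],0,0],[[0,0,0],0,0],[[0,0,0],0,0],[[0,0,-40],0,0],[[0,0,-80],0,0],[[0,0,-120],0,0]]' 20
python3 -m crank '[[[0,-45,-40],0,0],[[0,-90,-60],0,0],[[0,-130,-60],0,0],[[0,-130,-60],0,0]]'
python3 - <<'E'
from h import *
for n in('top','side'):
  c=cam(n,n+'12');P=cloud(c)
  for nm,x0,x1,y0,y1,z0,z1 in (('lid',.56,.66,-.298,-.225,.058,.08),('cup',.56,.66,-.39,-.301,.055,.08),('bottle',.57,.65,-.222,-.17,.05,.12),('bulb',.57,.65,-.222,-.17,.085,.12)):
    m=((P[...,2]>z0)&(P[...,2]<z1)&(P[...,0]>x0)&(P[...,0]<x1)&(P[...,1]>y0)&(P[...,1]<y1))
    if m.sum(): q=P[m]; print(n,nm,m.sum(),((q.min(0)+q.max(0))/2).round(4),q.max(0).round(4))
cv2.imwrite('pics/s12.png',cv2.resize(c['frame'][110:290,250:450],None,fx=3,fy=3))
E
```

```text
time: 18.55
eef_pos: [0.6143, -0.1966, 0.0458]
tcp_rot: [0.733, 0.68, -0.0, -0.0]
contact_force: [-0.0, 0.3, -0.0]
opening: 0.369
finger_force: 30.0
time: 19.55
eef_pos: [0.614, -0.1965, 0.1668]
tcp_rot: [0.733, 0.68, -0.0, -0.0]
contact_force: [1.1, 0.2, 0.3]
opening: 1.001
finger_force: 0.0
time: 19.95
eef_pos: [0.4801, -0.1855, 0.2255]
tcp_rot: [0.733, 0.68, -0.001, -0.001]
contact_force: [0.9, -0.2, -0.6]
opening: 1.004
finger_force: 0.0
top lid 772 [ 0.609  -0.2625  0.0648] [ 0.6386 -0.2325  0.0715]
top cup 220 [ 0.6077 -0.3319  0.065 ] [ 0.6326 -0.3079  0.0749]
top bottle 272 [ 0.612  -0.1962  0.0787] [ 0.628  -0.1802  0.1073]
top bulb 59 [ 0.6118 -0.1977  0.0962] [ 0.6177 -0.1899  0.1073]
side lid 592 [ 0.6109 -0.2635  0.0653] [ 0.6412 -0.2335  0.0724]
side cup 254 [ 0.6088 -0.3325  0.0659] [ 0.6352 -0.3081  0.0767]
side bottle 272 [ 0.6156 -0.1968  0.0788] [ 0.631  -0.1805  0.1073]
side bulb 57 [ 0.616  -0.1954  0.0962] [ 0.6211 -0.1883  0.1073]
```

View pics/s12.png

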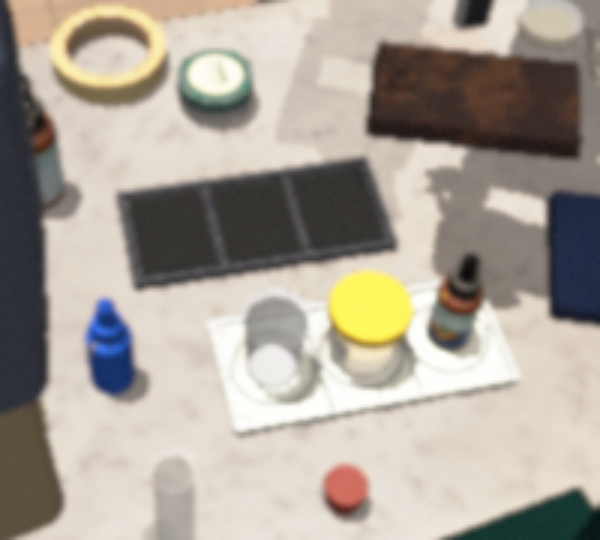

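All three stand upright in their rings: cup (275,340), lid (370,310) and bottle (458,310). The tin (215,80) and stopper (345,490) have not moved, and the arm is clear.

```bash
python3 -c "from plant import ctrl; print(ctrl.sign_off())"
```

```text
the job is handed in; nothing more can be done
None
```

The three containers stand upright on the white rack in reverse order (dropper bottle left, sample cup middle, small cup right), each measured within about 2 mm of its ring's centre; the tin and stopper were left alone, and the job was handed in at about 20 s.

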